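# Draw the next specimen plate from a blocked magazine

### The job

Three weights block the outlet of the plate magazine: first stand all three on the cork mat. Then draw the lowest plate out through the slot, leaving the other plates in the magazine, and lay it flat and centred between the end stops of the steel carrier, lengthwise along it; only then put each weight back, upright, exactly where it stood at the start. Leave the loupe and the tin where they are.

Things in the scene. Friction and masses are not known exactly. Their poses are not given: they have to be found in the camera images.
- large_weight: steel knob weight, the largest of three, 44 mm diameter, 68 mm high with its knob, 0.5 kg; round, straight-sided below, gripped across its body. Origin: centre of its underside, z up. Of the three weights one stands straight before the plate lip, one farther out in line, one beside the lip; which is where changes.
- medium_weight: brass knob weight, 36 mm diameter, 53 mm high, 0.2 kg. Origin: centre of its underside, z up.
- small_weight: brass knob weight, the smallest, 29 mm diameter, 48 mm high, 0.1 kg. Origin: centre of its underside, z up.
- low_plate: the lowest white plate of the stack, 100 x 50 x 10 mm (x, y, z), 60 g, loose. Origin: centre of its underside. It lies on the magazine floor and stands 28 mm out of the slot as a lip, underside 5 mm over the worktop with nothing beneath. It comes free after a straight pull of 72 mm along the magazine's -x (1 to 2 N), then drops 5 mm to the worktop if not held.
- top_plate: the topmost of two more such white plates lying loose on the lowest one inside the magazine (the one between is not listed). Same size; origin: centre of its underside. They sink 10 mm by themselves when the lowest plate is out.
- magazine: fixed grey-painted metal box magazine, open at the top, outside 112 x 63 x 42 mm (x, y, z), floor 5 mm thick, walls 5 mm, chamber 102 x 53 mm. Its front wall (-x) has an outlet slot 13.5 mm high over the floor, high enough for one plate only. Origin: centre of its underside; plates leave along its -x.
- mat: fixed cork mat, 100 x 200 x 3 mm (x, y, z), on the worktop: room for the three weights in a row along its y. Origin: centre of its underside (its top is 3 mm higher).
- carrier: fixed flat steel carrier, 150 x 70 x 6 mm (x, y, z), a thin black pad in the middle and a small dark stop block (24 mm wide, standing 9 mm above the top) at each end, 124 mm apart inside along x; long sides open. Origin: centre of its underside; the plate lies on top, 6 mm higher, long side along x.
- loupe: black standing loupe, 37 mm diameter, 42 mm high, loose, beside the magazine; a bystander. Origin: centre of its underside.
- tin: round white tin, 67 mm diameter, 33 mm high, loose; a bystander. Origin: centre of its underside.
There are look-alikes about, which are no part of the job. Leave any pink or turquoise look-alike of the large_weight alone.

How it is judged:
By the outcome, as a careful person would: the job done as asked, in the order asked, and still so for the second after the job is handed in, with the robot touching nothing.
It also fails if it takes over 144 s, if anything falls off the work surface, if the arm or the gripper's body presses on something with over 40 N, if the wrist force passes 120 N, or if a joint passes its speed limit or range.

### The arm

A 6-joint arm with a two-finger parallel gripper is mounted at the origin on a cart in front of the work surface, level with it; the furniture and walls round the work are solid. World frame = base frame: x ahead of the robot, y to its left, z up, the work surface at z = 0. Lengths are in m, angles in rad, forces in N, time in s.
With the tool pointing down it reaches from about 0.25 to 0.725 m from the base axis. Payload 4 kg.
Tool frame: the origin (TCP) lies midway between the tips of the shut fingers; the grasp point (between the pads) lies 19 mm behind it; z points along the fingers, y is the line along which they close (so a half turn about z gives the same grasp; the last joint's range is limited). The gripper opens to 85 mm and grips with 20 to 120 N. Pads are 22 mm wide; open, the fingers measure 114 mm over their backs; the gripper's body (76 mm by 85 mm) begins 54 mm behind the grasp point. The pads swing forward as they close: fully open they stand 13 mm farther back than shut.
Start: joints at [1.205, 0.241, 0.005, 1.335, 0, 1.571], TCP at [0.179, 0.467, 0.231] pointing down, gripper open.
Joint ranges: [-2.72, 2.72], [-1.05, 1.87], [-1.09, 1.28], [-1.99, 2.15], [-1.42, 1.44], [-3.14, 3.14]. Speed limits (rad/s): [2.79, 2.79, 3.14, 3.14, 3.14, 3.14].

### API

Orientations are given as a unit quaternion [x, y, z, w].
In Python, from workcell import get_obs, camera, job_done, silhouettes gives the robot as it stands. The module is installed in compiled form; this text tells all that it offers.
- The arm moves only by the tool drive_tool, never from a script. Its argument "increments" is a list of rows, each a list of 3 entries, a list of its own where there are three numbers: the shift along the world's x, y, z in mm, then the turn, a rotation vector about the world's x, y, z in degrees, then the opening, from 0 (shut) to 1 (fully open). A call has 1 to 8 rows; each row shifts and turns the commanded pose from where the row before left it; what a row does not reach is not made up. A row lasts 1/12 s, in which the tool goes at most 41.7 mm and 7.16 degrees, less where a joint would pass 70% of its speed; a pose out of reach is approached as far as the arm can. A call is refused whole if a number of a shift passes 41.7 or a number of a turn 7.16, either way. A call with a gripper value outside its range is refused whole. The fingers move at their own pace and stop on an object; the grip force is fixed at half the most. Time passes only in rows, so rows that do not move let the fingers close. It gives the time, the measured TCP pose, the force, the opening and the grip force at its end, in the units of the state.
- get_obs(): the state, without advancing time (a new reading comes with each control period).
- camera(name): name is "side" or "top"; returns a dict with "image" (400x640x3 uint8, red, green, blue), "K" (3x3 intrinsics, pixels), "k1" (the pictures are not rectified: a ray, as slopes to the right and down, at radius r is drawn at 1 + k1 r^2 times it, then the intrinsics apply), "view" (4x4, takes a point from world to camera coordinates). Camera axes: x right, y down, z forward; pixel columns grow to the right and rows downward; lengths in m; the calibration is good to about 2 mm. A picture is of the moment at which its call begins. There is no depth.
- job_done(): hands the job in; it is judged then, once.
Trained networks look in a picture, given as the dict that the camera call returned (one of the last four; its "shot" number tells which), for a name from the list of things; names that differ only in an ending like _2 or _b are one class to them, and where a whole thing is asked for, a point or a joint stands for the part that bears it (a point fixed in the world has none). Each returns a list of dicts, best first, with "conf" (0 to 1); they miss things now and then, are a little off and sometimes report something else, mostly with a low value. They report only what shows in the picture. A call takes as long as a camera call. They do not tell look-alikes from the thing itself.
- silhouettes(query, picture): "region" (400x640 bool, what is visible of it) and "bbox" ([left, top, right, bottom] in pixels, round what is visible of it).
The state is a dict: "clock": time; "joint_pos": joint angles; "joint_vel": joint speeds; "tau": joint torques, N m; "eef_pos": TCP position; "tool_rot": TCP orientation; "ft_force": force on the tool from outside, world axes, zero at the start; "ft_torque": the same for the moment, N m; "grip_width": finger opening in m; "grasp_force": force on a finger pad.
Only numpy, scipy, OpenCV 4.12 (cv2) and the standard library are available. Lean on these libraries where they do the work, as an engineer would, in place of code of your own. Each camera call takes 0.05 s, during which the arm holds its last target. There are 200 camera calls.

## Working session

There is one attempt and no reset: what is moved stays moved. The work goes in short steps, Python scripts to look and compute and a tool call to move; the robot and the scene stay as the last step left them, time stands still between calls to the robot, and variables do not carry over. Pictures are saved under pics/ and viewed, at most 14 in all, crops included, and the job is handed in when it is done.

Besides the shell and the picture viewer there is one more tool, called after "Request:" by a JSON object that holds its "api" and its "payload". drive_tool: Moves the arm, as the interface text tells. Its arguments: {"type":"object","properties":{"increments":{"type":"array"}},"required":["increments"]}

```bash
mkdir -p pics
cat > h.py <<'E'
import numpy as np, cv2
from workcell import get_obs, camera, job_done, silhouettes
def save(p,n): cv2.imwrite('pics/'+n,p['image'][:,:,::-1])
def ray(p,uv):
    K=np.array(p['K']);k1=p['k1'];V=np.array(p['view'])
    d=np.array([(uv[0]-K[0,2])/K[0,0],(uv[1]-K[1,2])/K[1,1]]);s=d.copy()
    for _ in range(30): s=d/(1+k1*(s@s))
    R=V[:3,:3]; return -R.T@V[:3,3], R.T@np.array([s[0],s[1],1])
def onz(p,uv,z):
    o,d=ray(p,uv); return o+d*(z-o[2])/d[2]
def proj(p,P):
    K=np.array(p['K']);V=np.array(p['view']);P=np.atleast_2d(P)
    c=P@V[:3,:3].T+V[:3,3]; s=c[:,:2]/c[:,2:]; s=s*(1+p['k1']*(s**2).sum(1))[:,None]
    return s*[K[0,0],K[1,1]]+[K[0,2],K[1,2]]
def tri(pa,ua,pb,ub):
    oa,da=ray(pa,ua);ob,db=ray(pb,ub)
    A=np.stack([da,-db],1);t=np.linalg.lstsq(A,ob-oa,rcond=None)[0]
    a=oa+t[0]*da;b=ob+t[1]*db;return (a+b)/2,np.linalg.norm(a-b)
E
python3 - <<'E'
from h import *
names="large_weight medium_weight small_weight low_plate top_plate magazine mat carrier loupe tin".split()
o=get_obs();print({k:np.round(v,3) for k,v in o.items()})
for c in("top","side"):
    p=camera(c);save(p,c+'0.png')
    V=np.array(p['view']);print(c,'cam at',np.round(-V[:3,:3].T@V[:3,3],3),'fwd',np.round(V[2,:3],2),'f',p['K'][0][0],p['k1'])
    for n in names:
        for s in silhouettes(n,p)[:3]:
            r=s['region'];ys,xs=np.nonzero(r)
            if len(xs): print(n,round(s['conf'],2),s['bbox'],'c',xs.mean().round(1),ys.mean().round(1),len(xs),'onz0',onz(p,(xs.mean(),ys.mean()),0).round(3)[:2])
E
```

```text
{'clock': np.float64(0.0), 'joint_pos': array([ 1.205,  0.241,  0.004,  1.335, -0.   ,  1.571]), 'joint_vel': array([-0.001, -0.002, -0.001, -0.001, -0.001, -0.001]), 'tau': array([-1.0000e-03, -3.7232e+01,  2.5241e+01,  1.7000e-02, -0.0000e+00,
       -0.0000e+00]), 'eef_pos': array([0.179, 0.466, 0.23 ]), 'tool_rot': array([ 0.182,  0.983, -0.001, -0.   ]), 'ft_force': array([-0.776, -0.273,  0.133]), 'ft_torque': array([ 0.012, -0.039,  0.048]), 'grasp_force': np.float64(0.0), 'grip_width': np.float64(0.086)}
top cam at [0.351 0.005 0.934] fwd [ 0.17 -0.01 -0.98] f 383.7071584992714 0.0033428469881276726
large_weight 0.85 [252.0, 174.8, 273.7, 192.0] c 261.8 182.3 315 onz0 [0.56  0.125]
large_weight 0.73 [344.5, 169.2, 361.0, 188.1] c 351.9 176.3 314 onz0 [ 0.583 -0.1  ]
large_weight 0.56 [197.7, 258.5, 219.4, 275.4] c 208.6 267.3 357 onz0 [0.348 0.241]
medium_weight 0.75 [279.5, 195.7, 297.8, 211.1] c 288.1 202.2 201 onz0 [0.512 0.057]
small_weight 0.58 [280.9, 222.5, 294.6, 231.3] c 286.6 226.5 134 onz0 [0.452 0.058]
top_plate 0.93 [275.0, 132.1, 300.9, 171.7] c 288.3 152.8 825 
[... 1106 characters left out ...]
93.6, 266.6, 304.7, 330.9] c 248.7 296.9 3592 onz0 [0.479 0.302]
low_plate 0.61 [283.3, 227.3, 294.7, 240.1] c 286.7 232.7 179 onz0 [0.565 0.041]
top_plate 0.74 [237.5, 205.0, 279.3, 222.8] c 258.2 214.6 250 onz0 [ 0.678 -0.012]
top_plate 0.5 [192.9, 267.5, 306.1, 333.3] c 248.6 296.8 3668 onz0 [0.479 0.302]
magazine 0.65 [226.2, 207.0, 287.5, 233.0] c 253.0 220.6 930 onz0 [0.666 0.024]
mat 0.78 [193.4, 263.7, 301.6, 331.9] c 248.5 296.9 3631 onz0 [0.479 0.302]
carrier 0.52 [381.4, 196.4, 407.6, 209.7] c 395.3 202.3 215 onz0 [ 0.432 -0.269]
loupe 0.54 [266.9, 201.1, 285.6, 212.0] c 277.3 205.4 213 onz0 [ 0.673 -0.088]
tin 0.81 [188.5, 236.1, 223.1, 263.1] c 204.1 249.2 871 onz0 [0.662 0.2  ]
```

Run:
```python
import cv2
a=cv2.imread('pics/top0.png')[110:290,140:470];cv2.imwrite('pics/t0c.png',cv2.resize(a,None,fx=2.4,fy=2.4,interpolation=2))
a=cv2.imread('pics/side0.png')[170:345,170:430];cv2.imwrite('pics/s0c.png',cv2.resize(a,None,fx=3,fy=3,interpolation=2))
```

```text
(no output)
```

View pics/t0c.png

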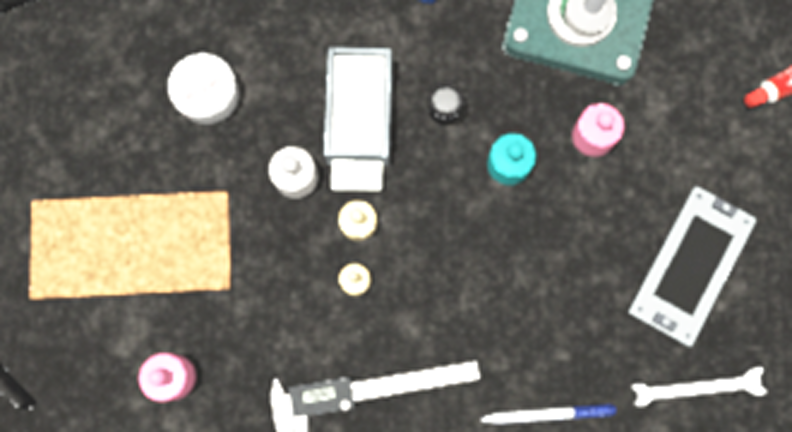

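View pics/s0c.png

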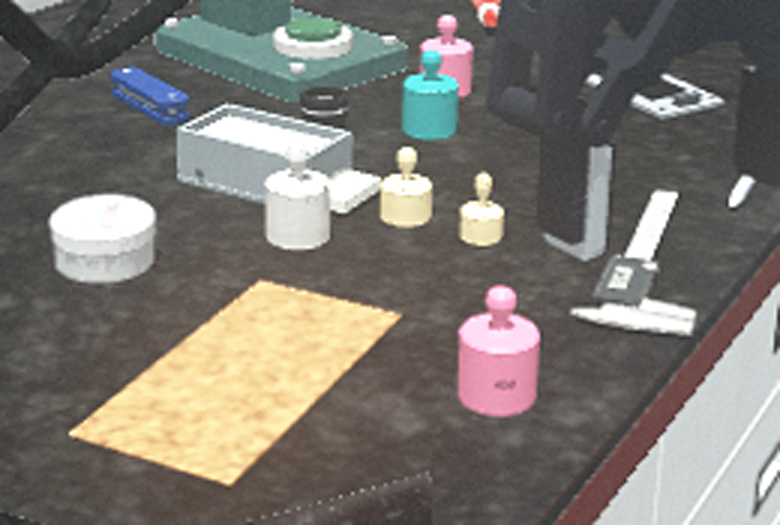

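The top view shows the large steel weight beside the lip (262,182), with the medium (289,201) and small (287,226) brass weights in line before it. The carrier is at about (428,221), turned. The side view agrees, and the pink and turquoise weights are decoys. Next I fit models to these.

```bash
cat > fit.py <<'E'
from h import *
from scipy.optimize import least_squares
th=np.linspace(0,2*np.pi,24,endpoint=False);C=np.stack([np.cos(th),np.sin(th),0*th],1)
def mask(p,q,r,H,hb):
    m=np.zeros((1600,2560),np.uint8);o=np.array(q)
    kr=.26*r*1.1
    for P in (np.r_[C*r+o,C*r+o+[0,0,hb]], np.r_[C*kr+o+[0,0,hb],C*kr+o+[0,0,H-kr],o[None]+[0,0,H],C*kr*.7+o+[0,0,H-.3*kr]]):
        cv2.fillConvexPoly(m,cv2.convexHull(((proj(p,P)+.5)*4*16).round().astype(np.int32)),255,shift=4)
    return cv2.resize(m,(640,400),interpolation=cv2.INTER_AREA)/255.
def stats(m):
    ys,xs=np.nonzero(m>.02);w=m[ys,xs];cx=(w*xs).sum()/w.sum();cy=(w*ys).sum()/w.sum()
    return np.array([cx,cy])
def fitw(views,r,H,hb,g,fz=True):
    obs=[stats(m.astype(float)) for p,m in views]
    def f(v):
        q=[v[0],v[1],v[2] if fz else 0]
        return np.concatenate([stats(mask(p,q,r,H,hb))-o for (p,_),o in zip(views,obs)])
    s=least_squares(f,g,diff_step=2e-3,x_scale=.1);return s.x,s.fun
def pick(p,n,xy,tol=12):
    b=None
    for s in silhouettes(n,p):
        c=stats(s['region'].astype(float))
        if np.hypot(*(c-proj(p,xy)[0]))<tol and (b is None or s['conf']>b['conf']): b=s
    return b
W={'large_weight':(.022,.068,.047),'medium_weight':(.018,.053,.033),'small_weight':(.0145,.048,.028)}
E
cat > m.py <<'E'
from fit import *
t=camera('top');s=camera('side')
np.save('top0.npy',t['image']);np.save('side0.npy',s['image'])
for n,g in(('large_weight',(.548,.122,0.)),('medium_weight',(.502,.056,0.)),('small_weight',(.445,.057,0.))):
    V=[]
    for p in(t,s):
        b=pick(p,n,(g[0],g[1],W[n][1]/2.3))
        if b: V.append((p,b['region'])); print(n,b['bbox'],int(b['region'].sum()))
    x,f=fitw(V,*W[n],g);x2,f2=fitw(V,*W[n],g,False)
    print(n,x.round(4),f.round(2),'z0:',x2[:2].round(4),f2.round(2),[int(mask(p,x,*W[n]).sum()) for p,_ in V])
for n,z in(('mat',.003),('carrier',.006)):
  for p in (t,s):
    for b in silhouettes(n,p)[:1]:
        c=max(cv2.findContours(b['region'].astype(np.uint8),0,1)[0],key=cv2.contourArea)[:,0]
        w=np.array([onz(p,u,z)[:2] for u in c],np.float32)*1000
        print(n,cv2.minAreaRect(w))
im=cv2.cvtColor(t['image'],cv2.COLOR_RGB2GRAY)
pk=lambda *a:[np.array(q)/2.4+[140,110]-.3 for q in a]
rim=[onz(t,u,.042)[:2].round(4) for u in pk((328,48),(391,49),(389,158),(324,156))];print('rim',rim,'mean',np.mean(rim,0))
lip=[onz(t,u,.015)[:2].round(4) for u in pk((331,190),(382,191))];print('lip',lip)
a=t['image'][120:240,240:320];b=s['image'][190:260,220:350]
cv2.imwrite('pics/a.png',cv2.resize(a[:,:,::-1],None,fx=5,fy=5,interpolation=2));cv2.imwrite('pics/b.png',cv2.resize(b[:,:,::-1],None,fx=6,fy=6,interpolation=2))
E
python3 m.py
```

```text
large_weight [249.4, 175.5, 274.3, 194.2] 322
large_weight [254.7, 216.2, 279.5, 255.9] 614
large_weight [0.5567 0.1247 0.    ] [-0.91 -0.4   0.59 -1.01] z0: [0.5567 0.1247] [-0.91 -0.4   0.59 -1.01] [346, 665]
medium_weight [281.4, 196.2, 296.8, 211.2] 181
medium_weight [298.1, 219.2, 312.7, 247.5] 328
medium_weight [0.51   0.0579 0.    ] [-0.45  0.06  0.25 -1.11] z0: [0.51   0.0579] [-0.45  0.06  0.25 -1.11] [211, 380]
small_weight [322.6, 226.9, 339.3, 249.9] 190
small_weight [0.4478 0.0656 0.    ] [ 0. -0.] z0: [0.4478 0.0656] [ 0. -0.] [282]
mat ((479.54534912109375, 287.3910827636719), (103.78881072998047, 199.13729858398438), 4.16668176651001)
mat ((478.78363037109375, 293.3167724609375), (100.59156036376953, 201.04295349121094), 4.8305182456970215)
carrier ((476.68304443359375, -286.65826416015625), (74.4979019165039, 151.57835388183594), 62.196773529052734)
carrier ((436.57220458984375, -251.45437622070312), (75.41630554199219, 82.15568542480469), 60.634212493896484)
rim [array([0.6835, 0.0905]), array([0.6845, 0.0265]), array([0.5706, 0.0247]), array([0.5706, 0.0894])] mean [0.6273   0.057775]
lip [array([0.542 , 0.0833]), array([0.5425, 0.0313])]
```

View pics/a.png

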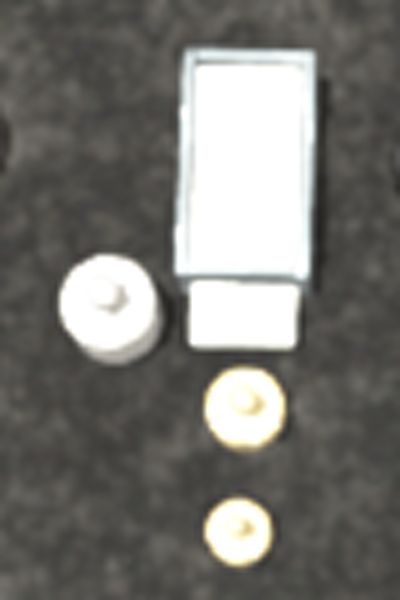

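View pics/b.png

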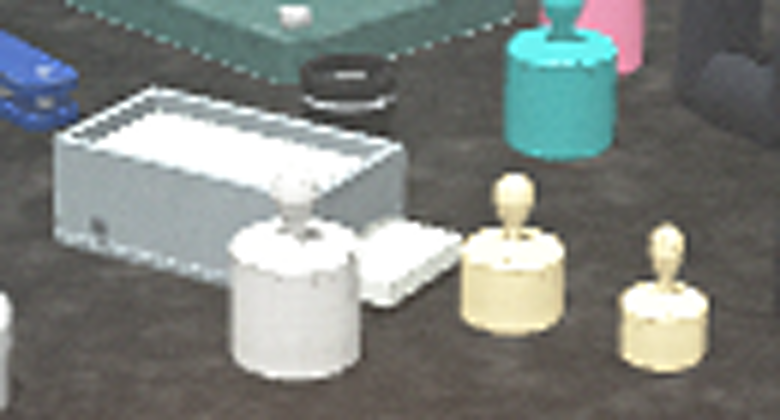

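The crops show the weight bodies are short, about 40, 22 and 18 mm. Lip front corners are at crop pixels (190,347) and (297,349). I'll triangulate these picks.

```bash
sed -i "s/'large_weight':(.*/'large_weight':(.022,.068,.041),'medium_weight':(.018,.053,.024),'small_weight':(.0145,.048,.019)}/" fit.py
cat > m2.py <<'E'
from fit import *
t=camera('top');s=camera('side')
A=lambda x,y:((x+.5)/5-.5+240,(y+.5)/5-.5+120)
B=lambda x,y:((x+.5)/6-.5+220,(y+.5)/6-.5+190)
for n,k,kb,bt,box in(('large_weight',(109,289),(297,188),(109,303),(231,360,377)),('medium_weight',(246,400),(515,192),(245,407),(460,565,332)),('small_weight',(238,527),(667,242),(238,531),(619,708,370))):
    r,H,hb=W[n];x,e=tri(t,A(*k),s,B(*kb))
    def f(v):
        q=proj(s,np.r_[C*r,C*r+[0,0,hb]]+[v[0],v[1],0]);q2=proj(s,C*r+[v[0],v[1],0])
        return [(q[:,0].min()+q[:,0].max())/2-(B(box[0],0)[0]+B(box[1],0)[0])/2, q2[:,1].max()-B(0,box[2])[1]+.3]
    sd=least_squares(f,x[:2]).x
    print(n,'knob tri',x.round(4),e.round(4),'top body',onz(t,A(*bt),hb).round(4),'top knob',onz(t,A(*k),H-.007).round(4),'side base',sd.round(4))
print('lip tri',[tri(t,A(*a),s,B(*b)) for a,b in(((190,347),(388,304)),((297,349),(462,240)))])
print('lip top',[onz(t,A(*a),.015).round(4) for a in((190,347),(297,349))])
print('rim tri',[(lambda r:(r[0].round(4),r[1].round(4)))(tri(t,A(*a),s,B(*b))) for a,b in(((183,49),(55,140)),((317,50),(155,88)),((310,281),(406,148)))])
E
python3 m2.py
```

```text
large_weight knob tri [0.5593 0.1188 0.0562] 0.0007 top body [0.5564 0.1206 0.041 ] top knob [0.5585 0.1183 0.061 ] side base [0.5569 0.1229]
medium_weight knob tri [0.5117 0.0537 0.0424] 0.001 top body [0.5111 0.0548 0.024 ] top knob [0.5106 0.0532 0.046 ] side base [0.5107 0.0571]
small_weight knob tri [0.4518 0.0552 0.0381] 0.0009 top body [0.4516 0.056  0.019 ] top knob [0.4511 0.0549 0.041 ] side base [0.4506 0.0589]
lip tri [(array([0.5441749 , 0.08436182, 0.0039411 ]), np.float64(0.0005607767331513539)), (array([0.54475057, 0.03169959, 0.00841445]), np.float64(0.0024340516066982966))]
lip top [array([0.5416, 0.0833, 0.015 ]), array([0.5423, 0.031 , 0.015 ])]
rim tri [(array([0.6845, 0.0906, 0.0376]), np.float64(0.0028)), (array([0.6871, 0.0253, 0.0364]), np.float64(0.0019)), (array([0.5725, 0.0258, 0.0361]), np.float64(0.0022))]
```

Request:
{"api": "drive_tool", "payload": {"increments": [[[24,-22,-6],[0,0,-4.3],1],[[24,-22,-6],[0,0,-4.3],1],[[24,-22,-6],[0,0,-4.3],1],[[24,-22,-6],[0,0,-4.3],1],[[24,-22,-6],[0,0,-4.3],1],[[24,-22,-6],[0,0,-4.3],1],[[24,-22,-6],[0,0,-4.3],1],[[24,-22,-6],[0,0,-4.3],1]]}}

```text
clock: 2.47
eef_pos: [0.3719, 0.2898, 0.1832]
tool_rot: [0.466, 0.885, 0.0, 0.0]
ft_force: [0.1, 1.0, 0.7]
grip_width: 0.0857
grasp_force: 0.0
```

Request:
{"api": "drive_tool", "payload": {"increments": [[[24,-22,-6],[0,0,-4.3],1],[[24,-22,-6],[0,0,-4.3],1],[[24,-22,-6],[0,0,-4.3],1],[[24,-22,-6],[0,0,-4.3],1],[[24,-22,-6],[0,0,-4.3],1],[[24,-22,-6],[0,0,-4.3],1],[[24,-22,-6],[0,0,-4.3],1],[[0,0,0],[0,0,-4.5],1]]}}

```text
clock: 3.13
eef_pos: [0.5423, 0.1329, 0.1399]
tool_rot: [0.71, 0.704, -0.0, 0.001]
ft_force: [0.1, -0.6, -0.3]
grip_width: 0.0854
grasp_force: 0.0
```

Request:
{"api": "drive_tool", "payload": {"increments": [[[15,-13,-10],[0,0,0.5],1],[[0,0,-30],[0,0,0],1],[[0,0,-35],[0,0,0],1],[[0,0,-35],[0,0,0],1],[[0,0,-24],[0,0,0],1],[[0,0,0],[0,0,0],1],[[0,0,0],[0,0,0],1]]}}

```text
clock: 3.72
eef_pos: [0.5525, 0.1236, 0.0061]
tool_rot: [0.704, 0.71, -0.002, -0.001]
ft_force: [0.1, -0.1, -0.0]
grip_width: 0.0855
grasp_force: 0.0
```

Request:
{"api": "drive_tool", "payload": {"increments": [[[0,0,0],[0,0,0],0],[[0,0,0],[0,0,0],0],[[0,0,0],[0,0,0],0],[[0,0,0],[0,0,0],0],[[0,0,0],[0,0,0],0],[[0,0,0],[0,0,0],0]]}}

```text
clock: 4.22
eef_pos: [0.5571, 0.1244, 0.0103]
tool_rot: [0.704, 0.71, 0.003, 0.002]
ft_force: [1.8, -0.5, 5.8]
grip_width: 0.042
grasp_force: 60.5
```

Request:
{"api": "drive_tool", "payload": {"increments": [[[0,0,0],[0,0,0],0],[[0,0,0],[0,0,0],0]]}}

```text
clock: 4.38
eef_pos: [0.5571, 0.1245, 0.0103]
tool_rot: [0.704, 0.71, 0.003, 0.002]
ft_force: [2.2, 0.1, 5.4]
grip_width: 0.0424
grasp_force: 60.5
```

```bash
python3 -c "
from h import *
for i in range(2):
  o=get_obs();print({k:np.round(o[k],4) for k in('eef_pos','tool_rot','ft_force','grip_width','joint_pos')})
  p=camera('side')
cv2.imwrite('pics/g1.png',cv2.resize(p['image'][150:280,200:380,::-1],None,fx=4,fy=4,interpolation=2))"
```

```text
{'eef_pos': array([0.5571, 0.1245, 0.0103]), 'tool_rot': array([0.7038, 0.7104, 0.003 , 0.0022]), 'ft_force': array([2.1744, 0.0969, 5.3654]), 'grip_width': np.float64(0.0424), 'joint_pos': array([ 2.2000e-01,  5.5870e-01, -1.3380e-01,  8.7090e-01, -4.0000e-04,
        1.7814e+00])}
{'eef_pos': array([0.5571, 0.1244, 0.0104]), 'tool_rot': array([0.7038, 0.7104, 0.003 , 0.0022]), 'ft_force': array([2.0783, 1.2104, 6.0694]), 'grip_width': np.float64(0.0422), 'joint_pos': array([ 2.2000e-01,  5.5870e-01, -1.3380e-01,  8.7080e-01, -4.0000e-04,
        1.7814e+00])}
```

View pics/g1.png

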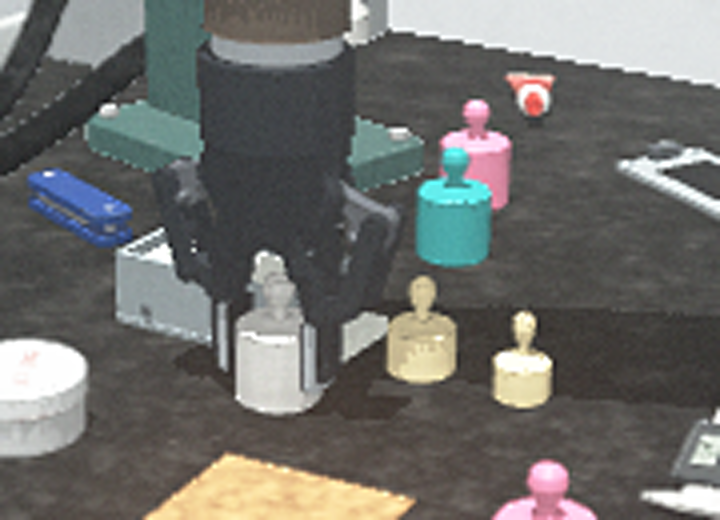

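Request:
{"api": "drive_tool", "payload": {"increments": [[[0,0,20],[0,0,0],0],[[0,0,30],[0,0,0],0],[[0,5,30],[0,0,0],0],[[-10,28,0],[0,0,0],0],[[-12,34,0],[0,0,0],0],[[-12,34,0],[0,0,0],0],[[-12,34,0],[0,0,0],0],[[-12,34,0],[0,0,0],0]]}}

```text
clock: 5.15
eef_pos: [0.4944, 0.2938, 0.0871]
tool_rot: [0.704, 0.71, -0.001, -0.0]
ft_force: [0.2, -0.6, -5.7]
grip_width: 0.0419
grasp_force: 63.0
```

Request:
{"api": "drive_tool", "payload": {"increments": [[[-12,34,0],[0,0,0],0],[[-11,29,0],[0,0,0],0],[[0,6,-10],[0,0,0],0],[[0,0,-20],[0,0,0],0],[[0,0,-20],[0,0,0],0],[[0,0,0],[0,0,0],0],[[0,0,0],[0,0,0],0],[[0,0,0],[0,0,0],0]]}}

```text
clock: 5.82
eef_pos: [0.4731, 0.3618, 0.0379]
tool_rot: [0.704, 0.71, 0.0, 0.0]
ft_force: [1.3, -0.3, -4.7]
grip_width: 0.042
grasp_force: 63.0
```

Request:
{"api": "drive_tool", "payload": {"increments": [[[0,0,-16],[0,0,0],0],[[0,0,-5],[0,0,0],0],[[0,0,-2],[0,0,0],0],[[0,0,0],[0,0,0],0],[[0,0,0],[0,0,0],0]]}}

```text
clock: 6.23
eef_pos: [0.4733, 0.362, 0.0151]
tool_rot: [0.704, 0.71, 0.0, 0.0]
ft_force: [0.0, -0.2, -5.5]
grip_width: 0.0421
grasp_force: 63.0
```

Request:
{"api": "drive_tool", "payload": {"increments": [[[0,0,-1.5],[0,0,0],0],[[0,0,0],[0,0,0],0],[[0,0,-1.5],[0,0,0],0],[[0,0,0],[0,0,0],0]]}}

```text
clock: 6.57
eef_pos: [0.4733, 0.3622, 0.0133]
tool_rot: [0.704, 0.71, 0.001, 0.0]
ft_force: [-2.0, -2.2, 3.2]
grip_width: 0.0422
grasp_force: 64.0
```

Request:
{"api": "drive_tool", "payload": {"increments": [[[0,0,0],[0,0,0],1],[[0,0,0],[0,0,0],1],[[0,0,0],[0,0,0],1],[[0,0,0],[0,0,0],1],[[0,0,0],[0,0,0],1],[[0,0,25],[0,0,0],1],[[0,0,35],[0,0,0],1],[[0,0,35],[0,0,0],1]]}}

```text
clock: 7.23
eef_pos: [0.4718, 0.3611, 0.1059]
tool_rot: [0.704, 0.71, -0.002, -0.0]
ft_force: [0.7, 1.8, 0.6]
grip_width: 0.0853
grasp_force: 0.0
```

Request:
{"api": "drive_tool", "payload": {"increments": [[[2.5,-20.4,2],[0,0,6],1],[[2.5,-20.4,2],[0,0,6],1],[[2.5,-20.4,2],[0,0,6],1],[[2.5,-20.4,2],[0,0,6],1],[[2.5,-20.4,2],[0,0,6],1],[[2.5,-20.4,0],[0,0,6],1],[[2.5,-20.4,0],[0,0,6],1],[[2.5,-20.4,0],[0,0,6],1]]}}

```text
clock: 7.9
eef_pos: [0.493, 0.1978, 0.1164]
tool_rot: [0.351, 0.936, 0.0, 0.0]
ft_force: [-0.9, -0.0, -0.2]
grip_width: 0.0854
grasp_force: 0.0
```

Request:
{"api": "drive_tool", "payload": {"increments": [[[2.5,-20.4,0],[0,0,6],1],[[2.5,-20.4,0],[0,0,6],1],[[2.5,-20.4,0],[0,0,6],1],[[2.5,-20.4,0],[0,0,6],1],[[2.5,-20.4,0],[0,0,6],1],[[2.5,-20.4,0],[0,0,6],1],[[2.5,-20.4,0],[0,0,6],1],[[0,0,0],[0,0,0],1]]}}

```text
clock: 8.57
eef_pos: [0.5107, 0.0529, 0.1164]
tool_rot: [-0.004, 1.0, -0.001, 0.0]
ft_force: [0.8, -0.7, 0.5]
grip_width: 0.0854
grasp_force: 0.0
```

Request:
{"api": "drive_tool", "payload": {"increments": [[[0,0,0],[0,0,0],1],[[0,0,0],[0,0,0],1]]}}

```text
clock: 8.73
eef_pos: [0.5104, 0.0562, 0.1163]
tool_rot: [-0.004, 1.0, 0.0, 0.0]
ft_force: [0.3, -0.1, 1.1]
grip_width: 0.0855
grasp_force: 0.0
```

Request:
{"api": "drive_tool", "payload": {"increments": [[[0.5,0,-20],[0,0,-0.5],1],[[0,0,-35],[0,0,0],1],[[0,0,-35],[0,0,0],1],[[0,0,-20],[0,0,0],1],[[0,0,-6],[0,0,0],1],[[0,0,0],[0,0,0],1],[[0,0,0],[0,0,0],1]]}}

```text
clock: 9.32
eef_pos: [0.5115, 0.0567, 0.0009]
tool_rot: [-0.001, 1.0, 0.0, 0.0]
ft_force: [-0.2, 0.3, 0.3]
grip_width: 0.0855
grasp_force: 0.0
```

Request:
{"api": "drive_tool", "payload": {"increments": [[[0,0,0],[0,0,0],0],[[0,0,0],[0,0,0],0],[[0,0,0],[0,0,0],0],[[0,0,0],[0,0,0],0],[[0,0,0],[0,0,0],0],[[0,0,0],[0,0,0],0],[[0,0,0],[0,0,0],0],[[0,0,0],[0,0,0],0]]}}

```text
clock: 9.98
eef_pos: [0.5117, 0.0558, 0.0016]
tool_rot: [-0.0, 1.0, 0.0, 0.001]
ft_force: [-1.7, 0.1, 6.3]
grip_width: 0.0342
grasp_force: 59.5
```

Request:
{"api": "drive_tool", "payload": {"increments": [[[0,0,20],[0,0,0],0],[[0,0,25],[0,0,0],0],[[0,0,25],[0,0,0],0],[[-4,24,0],[0,0,0],0],[[-5,30,0],[0,0,0],0],[[-5,30,0],[0,0,0],0],[[-5,30,0],[0,0,0],0],[[-5,30,0],[0,0,0],0]]}}

```text
clock: 10.65
eef_pos: [0.4862, 0.2009, 0.0704]
tool_rot: [0.0, 1.0, -0.0, -0.0]
ft_force: [0.3, 0.3, -2.1]
grip_width: 0.034
grasp_force: 60.4
```

Request:
{"api": "drive_tool", "payload": {"increments": [[[-4,23,0],[0,0,0],0],[[0,0,-20],[0,0,0],0],[[0,0,-25],[0,0,0],0],[[0,0,-10],[0,0,0],0],[[0,0,0],[0,0,0],0],[[0,0,0],[0,0,0],0]]}}

```text
clock: 11.15
eef_pos: [0.4822, 0.2223, 0.0149]
tool_rot: [-0.0, 1.0, -0.0, -0.001]
ft_force: [0.5, -0.3, -1.4]
grip_width: 0.0338
grasp_force: 60.5
```

Contact is expected at z ≈ 0.0046.

Request:
{"api": "drive_tool", "payload": {"increments": [[[0,0,-7],[0,0,0],0],[[0,0,-2],[0,0,0],0],[[0,0,-1.5],[0,0,0],0],[[0,0,0],[0,0,0],0],[[0,0,0],[0,0,0],0]]}}

```text
clock: 11.57
eef_pos: [0.4831, 0.2229, 0.0052]
tool_rot: [-0.0, 1.0, 0.0, 0.0]
ft_force: [-1.1, -0.3, -1.8]
grip_width: 0.0334
grasp_force: 60.5
```

Request:
{"api": "drive_tool", "payload": {"increments": [[[0,0,-1.2],[0,0,0],0],[[0,0,0],[0,0,0],0],[[0,0,0],[0,0,0],1],[[0,0,0],[0,0,0],1],[[0,0,0],[0,0,0],1],[[0,0,0],[0,0,0],1],[[0,0,0],[0,0,0],1]]}}

```text
clock: 12.15
eef_pos: [0.4829, 0.223, 0.0036]
tool_rot: [-0.0, 1.0, 0.0, 0.0]
ft_force: [0.9, 0.2, 0.1]
grip_width: 0.0853
grasp_force: 0.0
```

Request:
{"api": "drive_tool", "payload": {"increments": [[[0,0,25],[0,0,0],1],[[0,0,35],[0,0,0],1],[[-4,-20,20],[0,0,0],1],[[-6,-30,0],[0,0,0],1],[[-6,-30,0],[0,0,0],1],[[-6,-30,0],[0,0,0],1],[[-6,-30,0],[0,0,0],1],[[-4,-25,0],[0,0,0],1]]}}

```text
clock: 12.82
eef_pos: [0.4499, 0.0562, 0.0836]
tool_rot: [-0.0, 1.0, -0.0, -0.0]
ft_force: [1.0, 0.2, 0.0]
grip_width: 0.0854
grasp_force: 0.0
```

Request:
{"api": "drive_tool", "payload": {"increments": [[[0,0,0],[0,0,0],1],[[0,0,0],[0,0,0],1]]}}

```text
clock: 12.98
eef_pos: [0.4507, 0.057, 0.0837]
tool_rot: [0.001, 1.0, 0.0, 0.0]
ft_force: [-0.5, 0.3, 0.3]
grip_width: 0.0851
grasp_force: 0.0
```

```bash
cat > m3.py <<'E'
from h import *
import sys
p=camera('top');q=camera('side')
a=cv2.resize(p['image'][150:270,150:320,::-1],None,fx=4,fy=4,interpolation=2);b=cv2.resize(q['image'][190:340,190:350,::-1],None,fx=4,fy=3.2,interpolation=2)
b=b[:480,:640]
cv2.imwrite('pics/'+sys.argv[1],cv2.resize(np.hstack([a,b]),(800,290)))
E
python3 m3.py v2.png
```

```text
(no output)
```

View pics/v2.png

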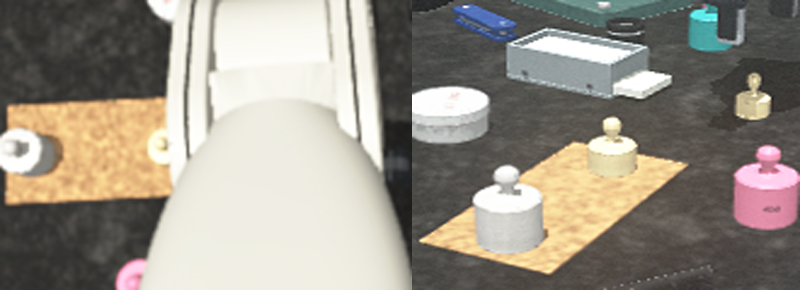

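The two weights stand on the mat, upright, with the large one's base inside the edge. Now the small weight.

Request:
{"api": "drive_tool", "payload": {"increments": [[[0,0,-30],[0,0,0],1],[[0,0,-35],[0,0,0],1],[[0,0,-15],[0,0,0],1],[[0,0,-5],[0,0,0],1],[[0,0,0],[0,0,0],1],[[0,0,0],[0,0,0],1]]}}

```text
clock: 13.58
eef_pos: [0.4516, 0.0588, -0.0009]
tool_rot: [-0.001, 1.0, 0.0, 0.0]
ft_force: [-0.0, 0.3, 0.5]
grip_width: 0.0853
grasp_force: 0.0
```

Request:
{"api": "drive_tool", "payload": {"increments": [[[0,0,0],[0,0,0],0],[[0,0,0],[0,0,0],0],[[0,0,0],[0,0,0],0],[[0,0,0],[0,0,0],0],[[0,0,0],[0,0,0],0],[[0,0,0],[0,0,0],0],[[0,0,0],[0,0,0],0],[[0,0,0],[0,0,0],0]]}}

```text
clock: 14.25
eef_pos: [0.4519, 0.0579, -0.0]
tool_rot: [-0.0, 1.0, 0.0, 0.001]
ft_force: [-0.7, -0.6, 7.3]
grip_width: 0.0269
grasp_force: 61.5
```

Request:
{"api": "drive_tool", "payload": {"increments": [[[0,0,20],[0,0,0],0],[[0,0,30],[0,0,0],0],[[0,0,30],[0,0,0],0],[[3,26,0],[0,0,0],0],[[4,34,0],[0,0,0],0],[[4,34,0],[0,0,0],0],[[4,34,0],[0,0,0],0],[[4,34,0],[0,0,0],0]]}}

```text
clock: 14.92
eef_pos: [0.4698, 0.2212, 0.0789]
tool_rot: [-0.0, 1.0, 0.0, 0.0]
ft_force: [-0.1, -0.6, -1.1]
grip_width: 0.027
grasp_force: 59.3
```

Request:
{"api": "drive_tool", "payload": {"increments": [[[4,34,0],[0,0,0],0],[[4,34,0],[0,0,0],0],[[0,0,0],[0,0,0],0],[[0,0,-20],[0,0,0],0],[[0,0,-25],[0,0,0],0],[[0,0,-20],[0,0,0],0],[[0,0,0],[0,0,0],0],[[0,0,0],[0,0,0],0]]}}

```text
clock: 15.58
eef_pos: [0.4766, 0.2868, 0.0126]
tool_rot: [-0.0, 1.0, -0.001, -0.002]
ft_force: [0.6, -0.3, -1.0]
grip_width: 0.0266
grasp_force: 59.4
```

Request:
{"api": "drive_tool", "payload": {"increments": [[[0,0,-6],[0,0,0],0],[[0,0,-2.5],[0,0,0],0],[[0,0,-1.5],[0,0,0],0],[[0,0,-0.5],[0,0,0],0],[[0,0,0],[0,0,0],0],[[0,0,0],[0,0,0],0]]}}

```text
clock: 16.08
eef_pos: [0.4781, 0.2881, 0.0036]
tool_rot: [-0.0, 1.0, 0.0, 0.0]
ft_force: [-0.2, -0.0, -0.9]
grip_width: 0.027
grasp_force: 59.4
```

Request:
{"api": "drive_tool", "payload": {"increments": [[[0,0,-1.2],[0,0,0],0],[[0,0,0],[0,0,0],0],[[0,0,0],[0,0,0],0.5],[[0,0,0],[0,0,0],0.5],[[0,0,0],[0,0,0],0.5],[[0,0,0],[0,0,0],0.5]]}}

```text
clock: 16.58
eef_pos: [0.4779, 0.2879, 0.0019]
tool_rot: [-0.0, 1.0, 0.0, 0.0]
ft_force: [-0.6, -0.0, 0.4]
grip_width: 0.0429
grasp_force: 0.0
```

Request:
{"api": "drive_tool", "payload": {"increments": [[[0,0,20],[0,0,0],0.5],[[0,0,30],[0,0,0],0.5],[[0,0,30],[0,0,0],0.5],[[5,-20,20],[0,0,0],0.8],[[10,-30,0],[0,0,0],1],[[10,-30,0],[0,0,0],1],[[10,-30,0],[0,0,0],1],[[10,-30,0],[0,0,0],1]]}}

```text
clock: 17.25
eef_pos: [0.5232, 0.1468, 0.1022]
tool_rot: [-0.001, 1.0, 0.0, 0.0]
ft_force: [0.8, -0.2, -0.6]
grip_width: 0.0852
grasp_force: 0.0
```

Run:
```python
from fit import *
p=camera('side')
cv2.imwrite('pics/v3.png',cv2.resize(p['image'][190:340,180:380,::-1],None,fx=4,fy=4,interpolation=2))
o=get_obs();print(o['eef_pos'].round(4))
for n,g in(('large_weight',(.474,.358,.003)),('medium_weight',(.483,.223,.003)),('small_weight',(.478,.288,.003))):
    b=pick(p,n,(g[0],g[1],.02))
    if b: print(n,fitw([(p,b['region'])],*W[n],g)[0].round(4))
```

```text
[0.5248 0.1413 0.102 ]
large_weight [0.4728 0.3614 0.0012]
medium_weight [0.4806 0.2286 0.0037]
small_weight [0.4776 0.2903 0.0024]
```

View pics/v3.png

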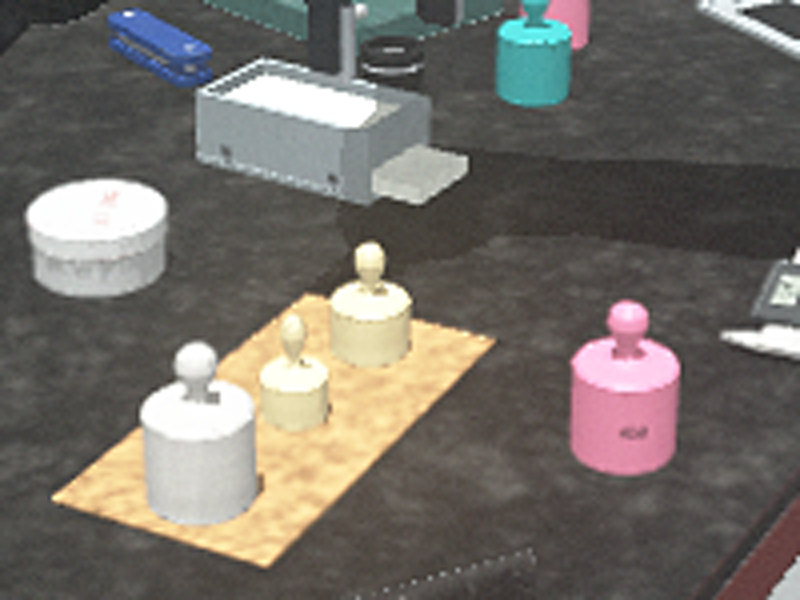

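Request:
{"api": "drive_tool", "payload": {"increments": [[[10,-28,0],[0,0,0],1],[[10,-28,0],[0,0,0],1],[[9,-28,0],[0,0,0],1],[[0,0,0],[0,0,0],1],[[0,0,-30],[0,0,0],1],[[0,0,-35],[0,0,0],1],[[0,0,-20],[0,0,0],1],[[0,0,0],[0,0,0],1]]}}

```text
clock: 18.12
eef_pos: [0.5471, 0.0651, 0.0121]
tool_rot: [-0.001, 1.0, -0.0, -0.005]
ft_force: [-0.2, -0.2, -1.4]
grip_width: 0.085
grasp_force: 0.0
```

Request:
{"api": "drive_tool", "payload": {"increments": [[[0,0,0],[0,0,0],1]]}}

```text
clock: 18.2
eef_pos: [0.5504, 0.0653, 0.0159]
tool_rot: [-0.001, 1.0, -0.0, -0.002]
ft_force: [-0.7, -0.5, 0.3]
grip_width: 0.0855
grasp_force: 0.0
```

Request:
{"api": "drive_tool", "payload": {"increments": [[[0,0,0],[0,0,0],1],[[2,-7.5,-8],[0,0,0],1],[[0,0,-8],[0,0,0],1],[[0,0,0],[0,0,0],1],[[0,0,0],[0,0,0],1]]}}

```text
clock: 18.62
eef_pos: [0.5535, 0.0562, 0.0007]
tool_rot: [-0.0, 1.0, 0.0, -0.0]
ft_force: [-0.0, 0.8, 0.8]
grip_width: 0.0854
grasp_force: 0.0
```

Request:
{"api": "drive_tool", "payload": {"increments": [[[0,1,-1],[0,0,0],0],[[0,0,0],[0,0,0],0],[[0,0,0],[0,0,0],0],[[0,0,0],[0,0,0],0],[[0,0,0],[0,0,0],0],[[0,0,0],[0,0,0],0]]}}

```text
clock: 19.12
eef_pos: [0.554, 0.0576, 0.0006]
tool_rot: [-0.0, 1.0, 0.0, 0.0]
ft_force: [-2.3, 0.2, 5.4]
grip_width: 0.0484
grasp_force: 61.6
```

Run:
```python
from h import *
p=camera('side')
cv2.imwrite('pics/v4.png',cv2.resize(p['image'][180:260,230:350,::-1],None,fx=5,fy=5,interpolation=2))
```

View pics/v4.png

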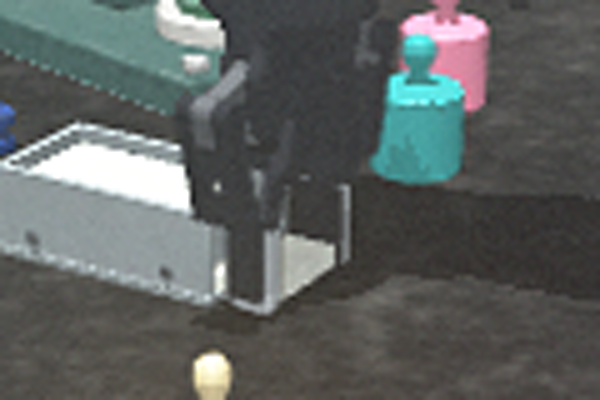

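The fingers hold the lip on both sides. I'll relieve the vertical load slightly and pull.

Request:
{"api": "drive_tool", "payload": {"increments": [[[0,0,1],[0,0,0],0],[[-4,0,0],[0,0,0],0],[[-7,0,0],[0,0,0],0],[[-9,0,0],[0,0,0],0],[[-9,0,0],[0,0,0],0],[[-9,0,0],[0,0,0],0]]}}

```text
clock: 19.67
eef_pos: [0.5159, 0.0573, 0.0009]
tool_rot: [-0.0, 1.0, -0.0, 0.001]
ft_force: [2.7, -0.8, -1.0]
grip_width: 0.0482
grasp_force: 61.9
```

Request:
{"api": "drive_tool", "payload": {"increments": [[[-9,0,0],[0,0,0],0],[[-9,0,0],[0,0,0],0],[[-9,0,0],[0,0,0],0],[[-9,0,0],[0,0,0],0],[[-9,0,0],[0,0,0],0],[[-9,0,0],[0,0,0],0],[[0,0,0],[0,0,0],0],[[0,0,0],[0,0,0],0]]}}

```text
clock: 20.33
eef_pos: [0.4612, 0.0574, 0.0009]
tool_rot: [-0.0, 1.0, -0.0, -0.0]
ft_force: [0.4, 0.2, -1.7]
grip_width: 0.048
grasp_force: 62.0
```

Run:
```python
from h import *
p=camera('side')
cv2.imwrite('pics/v5.png',cv2.resize(p['image'][180:280,220:360,::-1],None,fx=5,fy=5,interpolation=2))
```

```text
(no output)
```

View pics/v5.png

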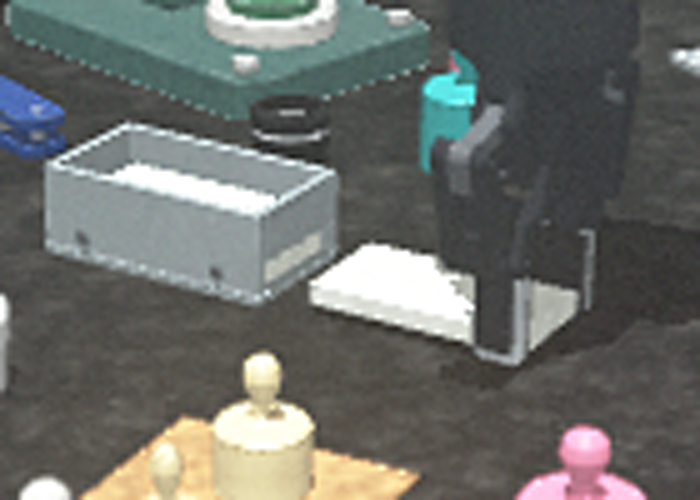

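The plate is clear of the slot, level in the grip, with the others still in the magazine. Next I lift it and carry it toward the carrier.

Request:
{"api": "drive_tool", "payload": {"increments": [[[0,0,20],[0,0,0],0],[[0,0,35],[0,0,0],0],[[0,0,40],[0,0,0],0],[[0,-20,0],[0,0,-2],0],[[-2,-30,0],[0,0,-2.8],0],[[-2,-30,0],[0,0,-2.8],0],[[-2,-30,0],[0,0,-2.8],0],[[-2,-30,0],[0,0,-2.8],0]]}}

```text
clock: 21.05
eef_pos: [0.4545, -0.084, 0.0963]
tool_rot: [0.115, 0.993, -0.0, 0.001]
ft_force: [-0.3, -0.4, -0.6]
grip_width: 0.0487
grasp_force: 62.2
```

Request:
{"api": "drive_tool", "payload": {"increments": [[[-2,-30,0],[0,0,-2.8],0],[[-2,-30,0],[0,0,-2.8],0],[[-2,-30,0],[0,0,-2.8],0],[[-2,-30,0],[0,0,-2.8],0],[[-2,-30,0],[0,0,-2.8],0],[[-2,-30,0],[0,0,-0.6],0],[[0,0,0],[0,0,0],0],[[0,0,0],[0,0,0],0]]}}

```text
clock: 21.72
eef_pos: [0.4421, -0.2643, 0.0958]
tool_rot: [0.241, 0.97, 0.0, 0.0]
ft_force: [0.5, 1.3, -1.1]
grip_width: 0.0482
grasp_force: 62.3
```

```bash
cat > m4.py <<'E'
from h import *
o=get_obs();print(o['eef_pos'].round(4),o['tool_rot'].round(3))
a=np.load('top0.npy')[180:265,392:470];p=camera('top');b=p['image'][180:265,392:470];q=camera('side')
f=lambda m,s:cv2.resize(m[:,:,::-1],(400,436),interpolation=2)
cv2.imwrite('pics/v6.png',np.hstack([f(a,5),f(b,5)]))
E
python3 m4.py
```

```text
[ 0.4421 -0.2643  0.0958] [0.241 0.97  0.    0.   ]
```

View pics/v6.png

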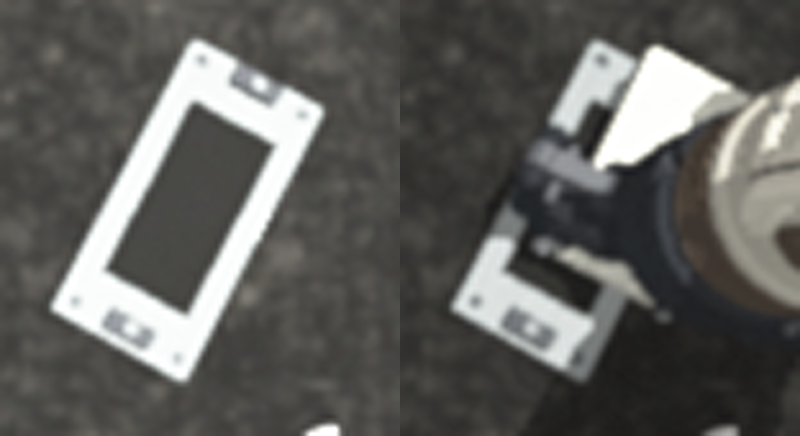

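Left is the empty carrier, with corners at (193,38), (325,107), (186,383) and (50,308). Right is the plate hovering above it, with its back-left corner at (655,43) and its front edge running (555,245) to (665,318). I'll compute from these.

Run:
```python
from h import *
p=camera('top');S=400/78
G=lambda x,y:((x+.5)/S-.5+392,(y+.5)/S-.5+180)
c=np.array([onz(p,G(*a),.006)[:2] for a in((193,38),(325,107),(186,383),(50,308))]);print('carrier',c.round(4).tolist(),c.mean(0).round(4))
for a,b in((0,3),(1,2)): d=c[a]-c[b];print(np.hypot(*d),np.degrees(np.arctan2(d[1],d[0])))
k=np.array([onz(p,G(*a),.006)[:2] for a in((193,101),(276,144),(187,314),(105,268))]);print('pad',k.mean(0).round(4));d=(k[0]+k[1]-k[2]-k[3]);print(np.degrees(np.arctan2(d[1],d[0])))
st=np.array([onz(p,G(*a),.015)[:2] for a in((258,83),(130,327))]);print('stops',st.mean(0).round(4),np.hypot(*(st[0]-st[1])),np.degrees(np.arctan2(*(st[0]-st[1])[::-1])))
t=get_obs();e=t['eef_pos'];ang=np.radians(-27.9);X=np.array([np.cos(ang),np.sin(ang)]);Y=np.array([-X[1],X[0]])
for n,u in(('BL',(255,43)),('Ledge',(195,165)),('FL',(155,243)),('FR',(265,318)),('BR',(350,97))):
    w=onz(p,G(*u),.110)[:2]-e[:2];print(n,'along',(w@X*1000).round(1),'across',(w@Y*1000).round(1))
```

```text
carrier [[0.5602, -0.2915], [0.5282, -0.3544], [0.3944, -0.2842], [0.4276, -0.2207]] [ 0.4776 -0.2877]
0.15034700412347327 -28.128422450338096
0.1511444246261271 -27.68107350366577
pad [ 0.4782 -0.2884]
-28.279876307285434
stops [ 0.4782 -0.2875] 0.13400695775347843 -28.262455546199476
BL along 93.6 across 23.2
Ledge along 33.3 across 22.0
FL along -4.9 across 21.9
FR along -10.3 across -32.6
BR along 92.5 across -22.7
```

Run:
```python
from h import *
q=camera('side');B=lambda x,y:((x+.5)/5-.5+220,(y+.5)/5-.5+180)
for n,u in(('BL',(312,283)),('BR',(372,243)),('FR',(582,290))):
    print(n,((onz(q,B(*u),.0155)[:2]-[.4612,.0574])*1000).round(1))
cv2.imwrite('pics/v7.png',cv2.resize(q['image'][120:230,350:470,::-1],None,fx=5,fy=5,interpolation=2))
```

```text
BL [84.5 33.9]
BR [ 85.1 -15. ]
FR [-13.1 -19.4]
```

View pics/v7.png

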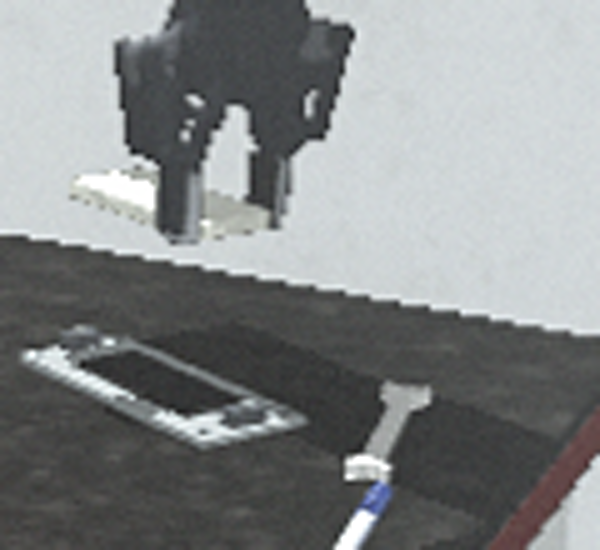

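Request:
{"api": "drive_tool", "payload": {"increments": [[[0.6,-4,-10],[0,0,-0.2],0],[[0,0,-25],[0,0,0],0],[[0,0,-25],[0,0,0],0],[[0,0,-15],[0,0,0],0],[[0,0,-5],[0,0,0],0],[[0,0,0],[0,0,0],0],[[0,0,0],[0,0,0],0]]}}

```text
clock: 22.5
eef_pos: [0.4428, -0.2663, 0.016]
tool_rot: [0.241, 0.97, -0.0, 0.0]
ft_force: [0.6, -0.2, -0.2]
grip_width: 0.0483
grasp_force: 62.3
```

```bash
sed -i 's/v6.png/v8.png/; s/f(a,5)/f(q["image"][155:235,360:440],5)/' m4.py; python3 m4.py
```

```text
[ 0.4428 -0.2663  0.016 ] [ 0.241  0.97  -0.     0.   ]
```

View pics/v8.png

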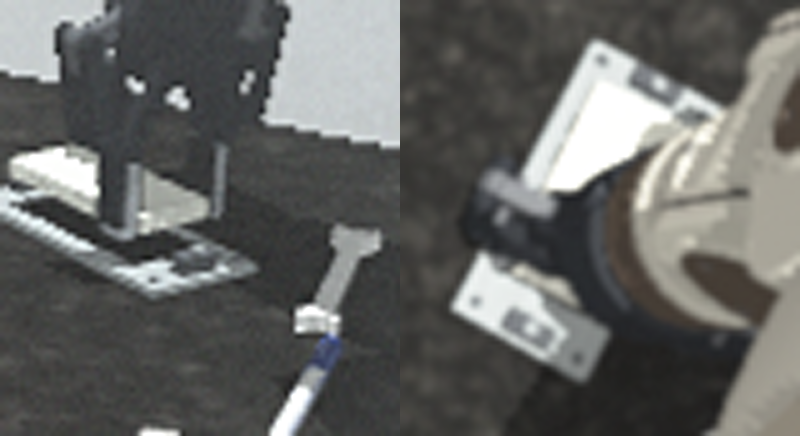

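Run:
```python
from h import *
p=camera('top');S=400/78;G=lambda x,y:((x+.5)/S-.5+392,(y+.5)/S-.5+180)
a=np.radians(-28.1);X=np.array([np.cos(a),np.sin(a)]);Y=np.array([-X[1],X[0]])
for n,u in(('BL',(189,78)),('Ledge',(130,190)),('FLedge',(112,265)),('Fedge',(170,298))):
    w=onz(p,G(*u),.029)[:2]-[.478,-.2875];print(n,'along',(w@X*1000).round(1),'across',(w@Y*1000).round(1))
```

```text
BL along 48.3 across 32.2
Ledge along -13.0 across 32.2
FLedge along -48.3 across 23.5
Fedge along -48.5 across -6.7
```

Request:
{"api": "drive_tool", "payload": {"increments": [[[0,-1.5,-6],[0,0,0],0],[[0,0,-4],[0,0,0],0],[[0,0,0],[0,0,0],0],[[0,0,0],[0,0,0],0]]}}

```text
clock: 22.98
eef_pos: [0.4421, -0.268, 0.0056]
tool_rot: [0.242, 0.97, 0.0, -0.0]
ft_force: [0.8, 0.2, -0.8]
grip_width: 0.0486
grasp_force: 62.3
```

Request:
{"api": "drive_tool", "payload": {"increments": [[[-0.5,-0.9,-2],[0,0,0],0],[[0,0,-1.5],[0,0,0],0],[[0,0,0],[0,0,0],0],[[0,0,0],[0,0,0],0]]}}

```text
clock: 23.32
eef_pos: [0.4421, -0.2693, 0.0035]
tool_rot: [0.242, 0.97, -0.0, 0.0]
ft_force: [-2.7, 1.5, 6.3]
grip_width: 0.0483
grasp_force: 66.6
```

Request:
{"api": "drive_tool", "payload": {"increments": [[[0,0,0],[0,0,0],0.8],[[0,0,0],[0,0,0],0.8],[[0,0,0],[0,0,0],0.8],[[0,0,0],[0,0,0],0.8],[[0,0,25],[0,0,0],0.8],[[0,0,35],[0,0,0],0.8],[[0,0,35],[0,0,0],0.8],[[0,30,10],[0,0,3],0.8]]}}

```text
clock: 23.98
eef_pos: [0.4459, -0.2441, 0.1127]
tool_rot: [0.218, 0.976, -0.003, 0.005]
ft_force: [2.1, -0.1, 0.6]
grip_width: 0.0686
grasp_force: 0.0
```

Request:
{"api": "drive_tool", "payload": {"increments": [[[0,40,0],[0,0,5],0.8],[[0,40,0],[0,0,5],0.8],[[0,40,0],[0,0,5],0.8],[[5,40,0],[0,0,5],0.8],[[5,40,0],[0,0,5],0.6],[[5,40,0],[0,0,0],0.6],[[5,40,0],[0,0,0],0.6],[[0,0,0],[0,0,0],0.6]]}}

```text
clock: 24.65
eef_pos: [0.4629, 0.0475, 0.1076]
tool_rot: [-0.005, 1.0, 0.002, 0.001]
ft_force: [0.5, -1.1, 0.4]
grip_width: 0.0513
grasp_force: 0.0
```

```bash
sed -i 's/v8.png/v9.png/' m4.py; python3 m4.py
```

```text
[0.4629 0.0475 0.1076] [-0.005  1.     0.002  0.001]
```

View pics/v9.png

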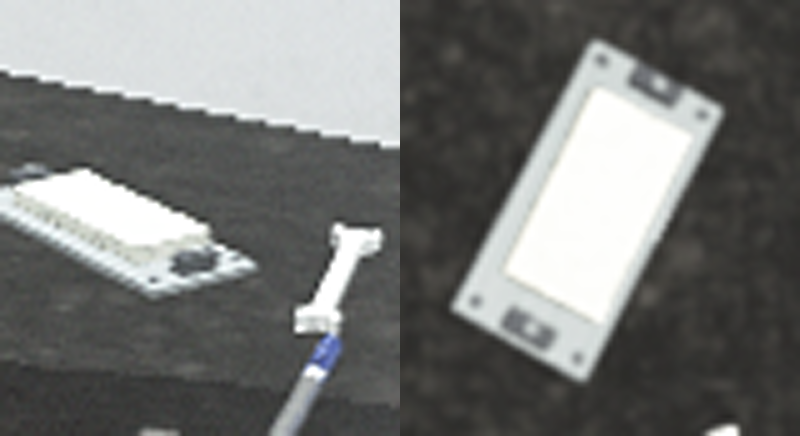

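Run:
```python
from h import *
p=camera('top');im=p['image'].min(2);m=np.zeros_like(im);m[180:262,392:465]=(im[180:262,392:465]>236)
n,l,s,_=cv2.connectedComponentsWithStats(m);i=1+np.argmax(s[1:,4]);print(s[i])
a=np.radians(-28.1);X=np.array([np.cos(a),np.sin(a)]);Y=np.array([-X[1],X[0]])
c=max(cv2.findContours((l==i).astype(np.uint8),0,1)[0],key=cv2.contourArea)[:,0]
print(cv2.minAreaRect(np.array([onz(p,u,.016)[:2]*1000 for u in c],np.float32)))
S=400/78;G=lambda x,y:((x+.5)/S-.5+392,(y+.5)/S-.5+180)
k=np.array([onz(p,G(*u),.016)[:2] for u in((194,87),(292,135),(201,326),(105,276))]);w=k-[.478,-.2877];print((w@X*1000).round(1),(w@Y*1000).round(1))
```

```text
[413 198  36  45 845]
((478.28704833984375, -289.5523681640625), (49.54940414428711, 100.46700286865234), 63.02106857299805)
[ 49.7  52.2 -50.2 -51.7] [ 25.9 -25.  -28.   21.7]
```

The plate lies flat and centred to within about 1.5 mm, with its yaw about 1° off. Now the weights go back, small first.

Request:
{"api": "drive_tool", "payload": {"increments": [[[2,34,0],[0,0,-0.5],0.5],[[2,34,0],[0,0,0],0.5],[[2,34,0],[0,0,0],0.5],[[2,34,0],[0,0,0],0.5],[[2,34,0],[0,0,0],0.5],[[2,34,0],[0,0,0],0.5],[[2,34,0],[0,0,0],0.5],[[0,0,0],[0,0,0],0.5]]}}

```text
clock: 25.47
eef_pos: [0.4775, 0.2827, 0.1074]
tool_rot: [0.003, 1.0, 0.002, 0.001]
ft_force: [1.6, 0.4, 0.6]
grip_width: 0.0429
grasp_force: 0.0
```

Request:
{"api": "drive_tool", "payload": {"increments": [[[0,0,0],[0,0,0],0.5],[[0,0,0],[0,0,0],0.5]]}}

```text
clock: 25.63
eef_pos: [0.4761, 0.277, 0.1069]
tool_rot: [0.005, 1.0, -0.001, -0.001]
ft_force: [-1.1, -1.0, 0.1]
grip_width: 0.0428
grasp_force: 0.0
```

Request:
{"api": "drive_tool", "payload": {"increments": [[[2,11,0],[0,0,0.5],0.5],[[0,0,0],[0,0,0],0.5],[[0,0,0],[0,0,0],0.5]]}}

```text
clock: 25.88
eef_pos: [0.4784, 0.2894, 0.1075]
tool_rot: [0.0, 1.0, 0.0, 0.0]
ft_force: [0.1, 0.5, -0.1]
grip_width: 0.0428
grasp_force: 0.0
```

Request:
{"api": "drive_tool", "payload": {"increments": [[[0,-1,-30],[0,0,0],0.5],[[0,0,-35],[0,0,0],0.5],[[0,0,-30],[0,0,0],0.5],[[0,0,-8],[0,0,0],0.5],[[0,0,-2],[0,0,0],0.5],[[0,0,0],[0,0,0],0.5],[[0,0,0],[0,0,0],0.5]]}}

```text
clock: 26.47
eef_pos: [0.4786, 0.289, 0.0033]
tool_rot: [-0.0, 1.0, 0.0, 0.0]
ft_force: [0.4, 0.1, -0.4]
grip_width: 0.0428
grasp_force: 0.0
```

Request:
{"api": "drive_tool", "payload": {"increments": [[[0,0,0],[0,0,0],0],[[0,0,0],[0,0,0],0],[[0,0,0],[0,0,0],0],[[0,0,0],[0,0,0],0],[[0,0,0],[0,0,0],0]]}}

```text
clock: 26.88
eef_pos: [0.4789, 0.2894, 0.0037]
tool_rot: [-0.0, 1.0, 0.0, 0.001]
ft_force: [0.2, -0.6, 5.8]
grip_width: 0.0269
grasp_force: 59.4
```

Request:
{"api": "drive_tool", "payload": {"increments": [[[0,0,20],[0,0,0],0],[[0,0,30],[0,0,0],0],[[0,0,30],[0,0,0],0],[[-2,-20,0],[0,0,0],0],[[-4,-34,0],[0,0,0],0],[[-4,-34,0],[0,0,0],0],[[-4,-34,0],[0,0,0],0],[[-4,-34,0],[0,0,0],0]]}}

```text
clock: 27.55
eef_pos: [0.4592, 0.1318, 0.0823]
tool_rot: [-0.001, 1.0, -0.0, -0.0]
ft_force: [1.1, -0.6, -0.5]
grip_width: 0.0265
grasp_force: 59.4
```

Request:
{"api": "drive_tool", "payload": {"increments": [[[-4,-34,0],[0,0,0],0],[[-4,-34,0],[0,0,0],0],[[0,-8,0],[0,0,0],0],[[0,0,-25],[0,0,0],0],[[0,0,-35],[0,0,0],0],[[0,0,-10],[0,0,0],0],[[0,0,0],[0,0,0],0],[[0,0,0],[0,0,0],0]]}}

```text
clock: 28.22
eef_pos: [0.4514, 0.0572, 0.012]
tool_rot: [-0.0, 1.0, -0.0, -0.001]
ft_force: [-0.1, 0.2, 0.1]
grip_width: 0.0271
grasp_force: 59.5
```

Request:
{"api": "drive_tool", "payload": {"increments": [[[1,0,-7],[0,0,0],0],[[0,0,-3],[0,0,0],0],[[0,0,0],[0,0,0],0],[[0,0,0],[0,0,0],0]]}}

```text
clock: 28.55
eef_pos: [0.4533, 0.0572, 0.0028]
tool_rot: [-0.001, 1.0, 0.0, 0.0]
ft_force: [0.2, -0.0, -1.4]
grip_width: 0.0263
grasp_force: 59.5
```

Request:
{"api": "drive_tool", "payload": {"increments": [[[-0.6,0.4,-1.5],[0,0,0],0],[[0,0,-1],[0,0,0],0],[[0,0,0],[0,0,0],0],[[0,0,0],[0,0,0],0]]}}

```text
clock: 28.88
eef_pos: [0.4528, 0.0576, 0.0007]
tool_rot: [-0.0, 1.0, 0.0, 0.001]
ft_force: [-1.1, -0.4, 5.5]
grip_width: 0.0265
grasp_force: 60.1
```

Placed. Release it, then go to the medium weight.

Request:
{"api": "drive_tool", "payload": {"increments": [[[0,0,0],[0,0,0],1],[[0,0,0],[0,0,0],1],[[0,0,0],[0,0,0],1],[[0,0,0],[0,0,0],1],[[0,0,0],[0,0,0],1],[[0,0,30],[0,0,0],1],[[0,0,40],[0,0,0],1],[[0,15,20],[0,0,0],1]]}}

```text
clock: 29.55
eef_pos: [0.4535, 0.0712, 0.0928]
tool_rot: [0.001, 1.0, -0.0, 0.001]
ft_force: [1.2, -0.0, -0.2]
grip_width: 0.0851
grasp_force: 0.0
```

Request:
{"api": "drive_tool", "payload": {"increments": [[[6,30,0],[0,0,0],1],[[6,30,0],[0,0,0],1],[[6,30,0],[0,0,0],1],[[6,30,0],[0,0,0],1],[[6,30,0],[0,0,0],1],[[0,0,0],[0,0,0],1],[[0,0,0],[0,0,0],1],[[0,0,0],[0,0,0],1]]}}

```text
clock: 30.22
eef_pos: [0.4817, 0.2219, 0.0894]
tool_rot: [-0.001, 1.0, -0.001, -0.001]
ft_force: [-0.3, -0.2, -0.7]
grip_width: 0.0854
grasp_force: 0.0
```

Request:
{"api": "drive_tool", "payload": {"increments": [[[1,0.5,-25],[0,0,0],1],[[0,0,-35],[0,0,0],1],[[0,0,-20],[0,0,0],1],[[0,0,-5],[0,0,0],1],[[0,0,0],[0,0,0],1],[[0,0,0],[0,0,0],1]]}}

```text
clock: 30.72
eef_pos: [0.4837, 0.2222, 0.0056]
tool_rot: [0.0, 1.0, 0.0, 0.0]
ft_force: [0.5, 0.8, 1.0]
grip_width: 0.0855
grasp_force: 0.0
```

Request:
{"api": "drive_tool", "payload": {"increments": [[[0,0,0],[0,0,0],0],[[0,0,0],[0,0,0],0],[[0,0,0],[0,0,0],0],[[0,0,0],[0,0,0],0],[[0,0,0],[0,0,0],0],[[0,0,0],[0,0,0],0],[[0,0,0],[0,0,0],0]]}}

```text
clock: 31.3
eef_pos: [0.4841, 0.2232, 0.0062]
tool_rot: [-0.0, 1.0, 0.0, 0.001]
ft_force: [-0.3, -0.2, 6.1]
grip_width: 0.0339
grasp_force: 59.7
```

Request:
{"api": "drive_tool", "payload": {"increments": [[[0,0,20],[0,0,0],0],[[0,0,30],[0,0,0],0],[[0,0,30],[0,0,0],0],[[4,-25,0],[0,0,0],0],[[5,-30,0],[0,0,0],0],[[5,-30,0],[0,0,0],0],[[5,-30,0],[0,0,0],0],[[5,-30,0],[0,0,0],0]]}}

```text
clock: 31.97
eef_pos: [0.507, 0.0768, 0.0849]
tool_rot: [-0.001, 1.0, -0.0, -0.0]
ft_force: [-1.0, 0.7, -2.3]
grip_width: 0.0333
grasp_force: 60.4
```

Request:
{"api": "drive_tool", "payload": {"increments": [[[4.5,-22.5,0],[0,0,0],0],[[0,0,0],[0,0,0],0],[[0,0,-25],[0,0,0],0],[[0,0,-35],[0,0,0],0],[[0,0,-10],[0,0,0],0],[[0,0,0],[0,0,0],0],[[0,0,0],[0,0,0],0]]}}

```text
clock: 32.55
eef_pos: [0.5111, 0.0558, 0.0147]
tool_rot: [-0.001, 1.0, -0.0, -0.001]
ft_force: [0.6, -0.7, -2.5]
grip_width: 0.0336
grasp_force: 60.5
```

Request:
{"api": "drive_tool", "payload": {"increments": [[[0.8,0,-7],[0,0,0],0],[[0,0,-3],[0,0,0],0],[[0,0,0],[0,0,0],0],[[0,0,0],[0,0,0],0]]}}

```text
clock: 32.88
eef_pos: [0.513, 0.0556, 0.0055]
tool_rot: [-0.0, 1.0, 0.0, 0.0]
ft_force: [-0.1, 0.4, -1.4]
grip_width: 0.0341
grasp_force: 60.5
```

Request:
{"api": "drive_tool", "payload": {"increments": [[[-0.2,0.2,-1.5],[0,0,0],0],[[0,0,-1],[0,0,0],0],[[0,0,0],[0,0,0],0],[[0,0,0],[0,0,0],0]]}}

```text
clock: 33.22
eef_pos: [0.5129, 0.0557, 0.0032]
tool_rot: [-0.0, 1.0, 0.0, 0.001]
ft_force: [-1.1, 0.2, 4.4]
grip_width: 0.0338
grasp_force: 61.1
```

Request:
{"api": "drive_tool", "payload": {"increments": [[[0,0,0],[0,0,0],1],[[0,0,0],[0,0,0],1],[[0,0,0],[0,0,0],1],[[0,0,0],[0,0,0],1],[[0,0,0],[0,0,0],1],[[0,0,30],[0,0,0],1],[[0,0,40],[0,0,0],1],[[0,0,37],[0,0,0],1]]}}

```text
clock: 33.88
eef_pos: [0.5113, 0.0555, 0.1098]
tool_rot: [-0.0, 1.0, -0.0, -0.002]
ft_force: [1.4, 0.3, 0.2]
grip_width: 0.0854
grasp_force: 0.0
```

Request:
{"api": "drive_tool", "payload": {"increments": [[[-2.5,20.4,0],[0,0,-6],1],[[-2.5,20.4,0],[0,0,-6],1],[[-2.5,20.4,0],[0,0,-6],1],[[-2.5,20.4,0],[0,0,-6],1],[[-2.5,20.4,0],[0,0,-6],1],[[-2.5,20.4,0],[0,0,-6],1],[[-2.5,20.4,0],[0,0,-6],1],[[-2.5,20.4,0],[0,0,-6],1]]}}

```text
clock: 34.55
eef_pos: [0.4921, 0.2198, 0.1093]
tool_rot: [0.409, 0.913, -0.0, -0.0]
ft_force: [0.1, 0.0, -0.3]
grip_width: 0.0854
grasp_force: 0.0
```

Request:
{"api": "drive_tool", "payload": {"increments": [[[-2.5,20.4,0],[0,0,-6],1],[[-2.5,20.4,0],[0,0,-6],1],[[-2.5,20.4,0],[0,0,-6],1],[[-2.5,20.4,0],[0,0,-6],1],[[-2.5,20.4,0],[0,0,-6],1],[[-2.5,20.4,0],[0,0,-6],1],[[-2.5,20.4,0],[0,0,-6],1],[[0,0,0],[0,0,0],1]]}}

```text
clock: 35.22
eef_pos: [0.4744, 0.3652, 0.1092]
tool_rot: [0.706, 0.708, 0.001, -0.001]
ft_force: [1.2, 0.3, 0.2]
grip_width: 0.0855
grasp_force: 0.0
```

Request:
{"api": "drive_tool", "payload": {"increments": [[[0,0,0],[0,0,0],1],[[0,0,0],[0,0,0],1]]}}

```text
clock: 35.38
eef_pos: [0.4747, 0.361, 0.109]
tool_rot: [0.706, 0.708, -0.001, 0.0]
ft_force: [-1.0, 0.1, -0.7]
grip_width: 0.0854
grasp_force: 0.0
```

```bash
cat > cmp.py <<'E'
from h import *
# shift of the two brass weights (and large) against the first pictures, by template match / phase correlation
def shift(a,b,box):
    x0,y0,x1,y1=box;T=cv2.resize(a[y0:y1,x0:x1],None,fx=8,fy=8,interpolation=2)
    I=cv2.resize(b[y0-5:y1+5,x0-5:x1+5],None,fx=8,fy=8,interpolation=2)
    r=cv2.matchTemplate(I,T,cv2.TM_CCOEFF_NORMED);_,v,_,l=cv2.minMaxLoc(r);return (np.array(l)/8-5),v
P={'large':(.557,.1215,.02),'medium':(.511,.056,.012),'small':(.4515,.0572,.01)}
B={'top':{'large':(250,172,276,196),'medium':(279,193,298,211),'small':(279,217,296,234)},'side':{'large':(256,216,282,255),'medium':(294,216,317,248),'small':(320,225,341,254)}}
for c in('top','side'):
    p=camera(c);a=np.load(c+'0.npy')
    for n,bx in B[c].items():
        d,v=shift(a,p['image'],bx);u=proj(p,P[n])[0];w=onz(p,u+d,P[n][2])-onz(p,u,P[n][2])
        print(c,n,'px',d,'score',round(v,3),'mm',(w[:2]*1000).round(1))
E
python3 cmp.py
```

```text
top large px [-1.375 -5.   ] score 0.321 mm [12.4  4. ]
top medium px [ 0.   -0.25] score 0.967 mm [0.6 0. ]
top small px [-0.375 -0.25 ] score 0.974 mm [0.6 0.9]
side large px [ 5.    -1.125] score 0.35 mm [ -5.5 -10. ]
side medium px [-0.125  0.   ] score 0.954 mm [0.2 0.1]
side small px [-0.625  0.125] score 0.99 mm [0.8 1.2]
```

Both brass weights are back within about 1.5 mm. Now the large one.

Request:
{"api": "drive_tool", "payload": {"increments": [[[-1,1,-30],[0,0,0.3],1],[[0,0,-35],[0,0,0],1],[[0,0,-28],[0,0,0],1],[[0,0,-5],[0,0,0],1],[[0,0,0],[0,0,0],1],[[0,0,0],[0,0,0],1]]}}

```text
clock: 35.98
eef_pos: [0.4747, 0.3624, 0.0123]
tool_rot: [0.705, 0.709, 0.0, 0.0]
ft_force: [0.5, 0.0, 0.6]
grip_width: 0.0851
grasp_force: 0.0
```

Request:
{"api": "drive_tool", "payload": {"increments": [[[0,0,0],[0,0,0],0],[[0,0,0],[0,0,0],0],[[0,0,0],[0,0,0],0],[[0,0,0],[0,0,0],0],[[0,0,0],[0,0,0],0],[[0,0,0],[0,0,0],0]]}}

```text
clock: 36.48
eef_pos: [0.4741, 0.3634, 0.0134]
tool_rot: [0.705, 0.709, 0.001, -0.0]
ft_force: [-2.7, -0.2, 7.0]
grip_width: 0.042
grasp_force: 62.1
```

Request:
{"api": "drive_tool", "payload": {"increments": [[[0,0,20],[0,0,0],0],[[0,0,30],[0,0,0],0],[[0,0,30],[0,0,0],0],[[10,-30,0],[0,0,0],0],[[12,-34,0],[0,0,0],0],[[12,-34,0],[0,0,0],0],[[12,-34,0],[0,0,0],0],[[12,-34,0],[0,0,0],0]]}}

```text
clock: 37.15
eef_pos: [0.5312, 0.195, 0.0908]
tool_rot: [0.705, 0.71, -0.001, -0.0]
ft_force: [-0.0, 0.3, -6.3]
grip_width: 0.0424
grasp_force: 62.8
```

Request:
{"api": "drive_tool", "payload": {"increments": [[[12,-34,0],[0,0,0],0],[[12,-34,0],[0,0,0],0],[[1,-4,0],[0,0,0],0],[[0,0,0],[0,0,0],0],[[0,0,-25],[0,0,0],0],[[0,0,-35],[0,0,0],0],[[0,0,0],[0,0,0],0],[[0,0,0],[0,0,0],0]]}}

```text
clock: 37.82
eef_pos: [0.5533, 0.1252, 0.0289]
tool_rot: [0.704, 0.71, -0.003, -0.002]
ft_force: [-0.1, 0.0, -5.1]
grip_width: 0.0419
grasp_force: 63.9
```

Request:
{"api": "drive_tool", "payload": {"increments": [[[3,0,-12],[0,0,0],0],[[0,0,-3],[0,0,0],0],[[0,0,0],[0,0,0],0],[[0,0,0],[0,0,0],0]]}}

```text
clock: 38.15
eef_pos: [0.5605, 0.125, 0.0171]
tool_rot: [0.705, 0.709, 0.001, 0.0]
ft_force: [-0.1, 0.2, -4.2]
grip_width: 0.0424
grasp_force: 63.9
```

Request:
{"api": "drive_tool", "payload": {"increments": [[[-3,0.5,-3],[0,0,0],0],[[0,0,0],[0,0,0],0],[[0,0,0],[0,0,0],0],[[0,0,0],[0,0,0],0]]}}

```text
clock: 38.48
eef_pos: [0.557, 0.1251, 0.0137]
tool_rot: [0.705, 0.709, 0.0, 0.0]
ft_force: [0.9, -0.7, -6.4]
grip_width: 0.0419
grasp_force: 64.0
```

Request:
{"api": "drive_tool", "payload": {"increments": [[[0,0.5,-2],[0,0,0],0],[[0,0,-1.5],[0,0,0],0],[[0,0,-0.5],[0,0,0],0],[[0,0,0],[0,0,0],0],[[0,0,0],[0,0,0],0]]}}

```text
clock: 38.9
eef_pos: [0.5573, 0.1257, 0.0104]
tool_rot: [0.705, 0.709, 0.001, 0.0]
ft_force: [-2.5, -1.9, 5.3]
grip_width: 0.0419
grasp_force: 65.1
```

Touched down right at the target; release and retreat.

Request:
{"api": "drive_tool", "payload": {"increments": [[[0,0,0],[0,0,0],1],[[0,0,0],[0,0,0],1],[[0,0,0],[0,0,0],1],[[0,0,0],[0,0,0],1],[[0,0,0],[0,0,0],1],[[0,0,25],[0,0,0],1],[[0,0,40],[0,0,0],1],[[0,0,40],[0,0,0],1]]}}

```text
clock: 39.57
eef_pos: [0.5554, 0.1253, 0.1139]
tool_rot: [0.705, 0.709, -0.002, -0.001]
ft_force: [0.7, 0.0, -0.1]
grip_width: 0.0854
grasp_force: 0.0
```

Request:
{"api": "drive_tool", "payload": {"increments": [[[-20,25,10],[0,0,4],1],[[-25,25,10],[0,0,4],1],[[-25,25,10],[0,0,4],1],[[-25,25,10],[0,0,4],1],[[-25,25,0],[0,0,4],1],[[-25,25,0],[0,0,4],1],[[-25,25,0],[0,0,4],1],[[-25,25,0],[0,0,4],1]]}}

```text
clock: 40.23
eef_pos: [0.3607, 0.3266, 0.1547]
tool_rot: [0.481, 0.877, 0.0, 0.0]
ft_force: [0.2, 0.4, -0.7]
grip_width: 0.0853
grasp_force: 0.0
```

Request:
{"api": "drive_tool", "payload": {"increments": [[[-25,25,0],[0,0,4],1],[[-25,25,0],[0,0,4],1],[[-25,25,0],[0,0,4],1],[[-25,25,0],[0,0,4],1],[[0,0,0],[0,0,0],1],[[0,0,0],[0,0,0],1]]}}

```text
clock: 40.73
eef_pos: [0.2606, 0.4268, 0.1543]
tool_rot: [0.354, 0.935, 0.0, 0.0]
ft_force: [0.7, -0.5, -1.0]
grip_width: 0.0853
grasp_force: 0.0
```

```bash
python3 cmp.py
python3 - <<'E'
from h import *
p=camera('top');cv2.imwrite('pics/end.png',cv2.resize(p['image'][110:290,140:470,::-1],None,fx=2.4,fy=2.4,interpolation=2))
E
```

```text
top large px [0.   0.25] score 0.997 mm [-0.6 -0. ]
top medium px [ 0.   -0.25] score 0.994 mm [0.6 0. ]
top small px [-0.375 -0.25 ] score 0.994 mm [0.6 0.9]
side large px [-0.75  0.5 ] score 0.573 mm [-0.1  2.8]
side medium px [5.   3.25] score 0.228 mm [-16.9   8.7]
side small px [-0.5   0.25] score 0.94 mm [0.3 1.6]
```

View pics/end.png

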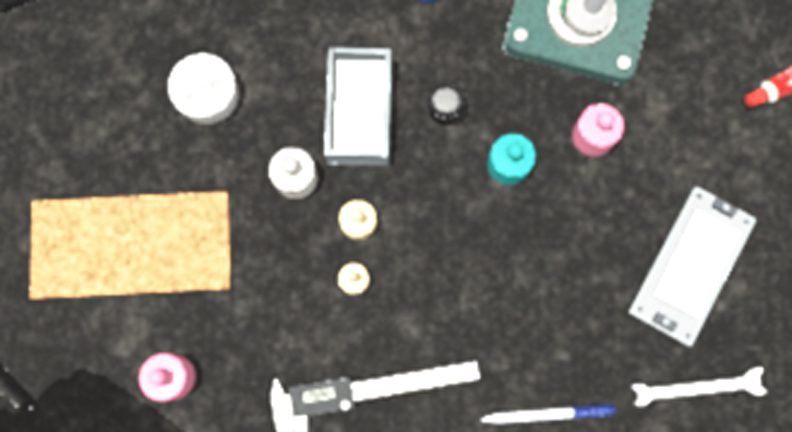

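The top view shows the weights back at their starting places, the plate centred on the carrier and the bystanders unmoved. Handing in.

```bash
python3 -c "
from workcell import job_done
print(job_done())"
```

```text
the job is handed in; nothing more can be done
None
```

The job is handed in after about 41 s of robot time: the lowest plate lies flat and centred on the carrier to within about 2 mm, and the overhead picture puts all three weights back upright within about 1 mm of their starting places.

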